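Clip an earring sample strip under the sprung flap of an order board

TASK

Clip the wooden earring sample strip to the order board as one does with a clipboard: slide it up to the steel clip, press the clip's thumb lever down with one fingertip and keep it down so that the sprung flap stands open, and meanwhile push the strip with the other fingertip under the flap until it is fully home against the stop and square to it. Then let go, so that the flap closes on the strip and holds it. Only push the strip, flat on the board - never pick it up or tip it - and leave the other things on the counter alone.

Things in the scene. Friction and masses are not known exactly. Their poses are not given: they have to be found in the camera images.
- board: Order board: brown wooden clipboard, 235 mm long (its x), 160 mm wide (y), 10 mm thick, screwed down to the counter (never moves). Origin: centre of its underside, on the counter; x points along it to the clip, z up. The bright steel lever clip sits at its far (+x) end, 105 mm wide, its highest fixed parts (two ears at y = +-52 mm) 25 mm above the counter. The board ends at x = +117.5 mm.
- clip_pin (a point): Middle of the clip's hinge pin, which runs along the board's y; 105.5 mm from the board's origin along x, 19 mm above the counter. Fixed. Flap plate (98 mm wide), jaw and thumb lever are one sprung piece that turns about it.
- clip_stop (a point): The stop for the strip: foot of the robot-side face of the clip's base, a bar 100 mm wide (y), 14 mm deep, 7 mm high on the board, under the pin. This point is at x = +99.5 mm in the board's frame, on the board's top face (10 mm above the counter). Fixed.
- clip_flap (a joint): Angle of the sprung flap, rad: 0 shut, jaw on the board; 0.70 fully open, lever down (stop). Needs 6 N to start and 13 N at 0.70 on the lever 18 mm behind the pin; springs shut when let go. Clear height under the jaw: 8.9 mm at 0.43, 10.4 at 0.50, 12.2 at 0.58, 14.7 at 0.70. Pushing the strip against the shut jaw does not open it. Reads about 0.47 when closed on the strip.
- thumb_lever (a point): Steel plate 42 mm wide (y), 2 mm thick, that rises at 15 degrees from the pin away from the robot and ends in a rolled edge 30 mm behind it. Origin: middle of its upper face 18 mm behind the pin (press 12 to 26 mm behind it), 26 mm above the counter when shut, 16.3 mm at 0.50 rad, 14.4 mm at 0.60. x points away from the pin, z up when shut. Past the board's end nothing lies below it.
- clip_jaw (a point): Jaw: downturned steel front lip of the flap, 98 mm wide (y), 2.5 mm thick, 13 mm high. Origin: middle of its lower front (robot-side) edge, on the board when shut, 22 mm from the pin towards the robot. As the flap opens this edge rises and swings up to 2 mm towards the robot, so the strip should wait about 5 mm short of it.
- strip: Sample strip: loose oak block 28 mm (x) by 80 mm (y) by 10 mm high, about 40 g, a row of six studs on top along the robot-side edge, up to 5 mm proud. Origin: centre of its underside, on the board; x towards the clip. Starts 12 to 65 mm short of the jaw, up to 10 mm off the middle line, up to 0.15 rad out of square. Fully home its origin is 14 mm short of the stop and 16 mm of it lie beyond the jaw.
- tweezers: Bystander: steel tweezers, 110 mm long, 6 mm high, lying across the robot-side end of the board. Origin: under its middle.
- ring_box: Bystander: brown ring box, 48 x 48 x 40 mm high, on the counter beside the clip. Origin: centre of its underside.
- bead_jar: Bystander: small clear jar with a white cap, 42 mm across, 52 mm high, on the counter beside the clip. Origin: centre of its underside.
- stock_case: Bystander: clear stock case, 105 x 68 x 24 mm high, beside the board. Origin: centre of its underside.
- card_stack: Bystander: stack of earring cards, 60 x 42 x 18 mm high, beside the board. Origin: centre of its underside.
- tape_roll: Bystander: roll of clear tape lying flat, 72 mm across, 19 mm high. Origin: centre of its underside.
- loupe: Bystander: black and steel folding loupe, about 67 mm long, 20 mm high. Origin: under its lens.
Not all that is in view belongs to the job. Leave any green look-alike of the strip alone.

How it is judged:
By the outcome, as a careful person would: the job done as asked, in the order asked, and still so for the second after the job is handed in, with the robot touching nothing.
It also fails if it takes over 48 s, if anything falls off the work surface, if the arm or the gripper's body presses on something with over 40 N, if the wrist force passes 120 N, or if a joint passes its speed limit or range.

ROBOT

A 6-joint arm with a two-finger parallel gripper is mounted at the origin on the work surface. World frame = base frame: x ahead of the robot, y to its left, z up, the work surface at z = 0. Lengths are in m, angles in rad, forces in N, time in s.
With the tool pointing down it reaches from about 0.35 to 0.975 m from the base axis. Payload 4.9 kg.
Tool frame: the origin (TCP) lies midway between the tips of the shut fingers; the grasp point (between the pads) lies 19 mm behind it; z points along the fingers, y is the line along which they close (so a half turn about z gives the same grasp; the last joint's range is limited). The gripper opens to 85 mm and grips with 20 to 120 N. Pads are 22 mm wide; open, the fingers measure 114 mm over their backs; the gripper's body (76 mm by 85 mm) begins 54 mm behind the grasp point. The pads swing forward as they close: fully open they stand 13 mm farther back than shut.
Start: joints at [0.99, 0.053, 1.613, -0, 1.476, -0.119], TCP at [0.278, 0.56, 0.231] pointing down, gripper open.
Joint ranges: [-3.01, 3.01], [-1.01, 2.22], [0.06, 2.58], [-1.02, 4.17], [0.09, 2.62], [-3.14, 3.14]. Speed limits (rad/s): [2.57, 2.57, 3.14, 3.14, 3.14, 3.14].

INTERFACE

Orientations are given as a rotation vector (axis times angle).
In Python, from station import ctrl gives the robot as it stands. The module is installed in compiled form; this text tells all that it offers.
- The arm moves only by the shell command python3 -m handwheel 'ROWS' [OPENING] [FORCE]. ROWS is JSON, a list of rows, each a list of 2 entries, a list of its own where there are three numbers: the shift along the tool's x, y, z in cm, then the turn, a rotation vector about the tool's x, y, z in rad. In form: [[[tx, ty, tz], [ax, ay, az]], ...]. A call has 1 to 5 rows; each row is the pose to reach, as a shift and turn from the pose commanded when the call began, along the tool's axes at that moment; what a row does not reach only later rows make up. A row lasts 1/8 s, in which the tool goes at most 62.5 mm and 10.7 degrees, less where a joint would pass 70% of its speed; a pose out of reach is approached as far as the arm can. A call with a gripper value outside its range is refused whole. OPENING is the gripper's target within -1 to 1 (shut at 1, half-way at 0, fully open at -1), set as the call begins (- or left out, the last holds). The fingers move at their own pace and stop on an object; FORCE is the grip in N (left out, the last holds). Time passes only in rows, so rows that repeat a pose let the fingers close. It gives the time, the measured TCP pose, the force, the opening and the grip force at its end, in the units of the state.
- ctrl.get_obs(): the state, without advancing time (a new reading comes with each control period).
- ctrl.get_image(name): name is "scene" or "top"; returns the picture (480x640x3 uint8, blue, green, red); there is no depth.
- ctrl.calibration(name): a dict with "fx", "fy", "cx", "cy" (pixels), "R" (3x3) and "t" (3): a world point X has camera coordinates R X + t. Camera axes: x right, y down, z forward; pixel columns grow to the right and rows downward; lengths in m; the calibration is good to about 2 mm. A picture is of the moment at which its call begins. calibration takes no time and is no camera call.
- ctrl.finish_job(): hands the job in; it is judged then, once.
Trained networks look in the newest picture that a camera, given by its name, has taken for a name from the list of things; names that differ only in an ending like _2 or _b are one class to them, and where a whole thing is asked for, a point or a joint stands for the part that bears it (a point fixed in the world has none). Each returns a list of dicts, best first, with "score" (0 to 1); they miss things now and then, are a little off and sometimes report something else, mostly with a low value. They report only what shows in the picture. A call takes as long as a camera call. They do not tell look-alikes from the thing itself.
- ctrl.look_for(camera, query): "position" ([column, row] in pixels, amid what is visible of it).
- ctrl.landmark_of(camera, query): "position" ([column, row] in pixels: a listed point, or the origin of a listed thing).
The state is a dict: "t": time; "q": joint angles; "dq": joint speeds; "effort": joint torques, N m; "tool_pos": TCP position; "tool_rot": TCP orientation; "contact_force": force on the tool from outside, world axes, zero at the start; "wrist_torque": the same for the moment, N m; "opening": finger opening in m; "grip_force": force on a finger pad.
Only numpy, scipy, OpenCV 4.12 (cv2) and the standard library are available. Lean on these libraries where they do the work, as an engineer would, in place of code of your own. Each camera call takes 0.05 s, during which the arm holds its last target. There are 200 camera calls.

## Working session

There is one attempt and no reset: what is moved stays moved. The work goes in short steps, Python scripts to look and compute and a shell command to move; the robot and the scene stay as the last step left them, time stands still between calls to the robot, and variables do not carry over. Pictures are saved under pics/ and viewed, at most 10 in all, crops included, and the job is handed in when it is done.

```bash
mkdir -p pics; cat > h.py <<'E'
import numpy as np, cv2
from station import ctrl
from scipy.spatial.transform import Rotation as Ro
def ray(c,px,z):
    k=ctrl.calibration(c);R=np.array(k["R"]);t=np.array(k["t"])
    d=R.T@np.array([(px[0]-k["cx"])/k["fx"],(px[1]-k["cy"])/k["fy"],1]);o=-R.T@t
    return o+d*(z-o[2])/d[2]
def proj(c,X):
    k=ctrl.calibration(c);p=np.array(k["R"])@X+np.array(k["t"])
    return np.array([k["fx"]*p[0]/p[2]+k["cx"],k["fy"]*p[1]/p[2]+k["cy"]])
E
python3 - <<'E'
from h import *
o=ctrl.get_obs();print({k:np.round(v,3) for k,v in o.items()})
print(Ro.from_rotvec(o["tool_rot"]).as_matrix().round(3))
Z=dict(board=0,clip_pin=.019,clip_stop=.01,thumb_lever=.026,clip_jaw=.01,strip=.01)
for c in("top","scene"):
    cv2.imwrite(f"pics/{c}0.png",ctrl.get_image(c))
    for q in Z:
        for d in ctrl.landmark_of(c,q)[:3]: print(c,q,round(d["score"],2),np.round(d["position"],1),ray(c,d["position"],Z[q])[:2].round(4))
E
```

```text
{'t': np.float64(0.0), 'q': array([ 0.99 ,  0.053,  1.614, -0.   ,  1.476, -0.119]), 'dq': array([-0.001, -0.002, -0.   , -0.002,  0.   ,  0.001]), 'effort': array([ 1.0000e-03, -3.9369e+01, -3.7017e+01, -0.0000e+00,  7.0000e-03,
        0.0000e+00]), 'tool_pos': array([0.278, 0.559, 0.23 ]), 'tool_rot': array([-7.190e-01, -3.058e+00,  3.000e-03]), 'contact_force': array([ 0.414, -0.276,  1.166]), 'wrist_torque': array([0.001, 0.006, 0.036]), 'grip_force': np.float64(0.0), 'opening': np.float64(0.085)}
[[-0.895  0.446 -0.001]
 [ 0.446  0.895 -0.002]
 [ 0.    -0.002 -1.   ]]
top board 0.82 [279.  279.9] [0.5028 0.0753]
top board 0.52 [499.8 292.6] [ 0.4636 -0.3926]
top clip_pin 0.59 [265.5 232.4] [0.6033 0.1001]
top clip_stop 0.62 [282.6 280.4] [0.5017 0.067 ]
top clip_stop 0.5 [270.5 261.5] [0.5421 0.0917]
top thumb_lever 0.67 [263.  226.4] [0.6155 0.1045]
top clip_jaw 0.73 [268.2 246. ] [0.575  0.0959]
top clip_jaw 0.57 [499.8 290.6] [ 0.4682 -0.3897]
top clip_jaw 0.47 [265.7 236.4] [0.5955 0.1007]
top strip 0.95 [379.  215.5] [ 0.6337 -0.1405]
top strip 0.94 [329.7 178. ] [ 0.7166 -0.0381]
top strip 0.68 [262.5 171.5] [0.7343 0.1047]
scene board 0.63 [345.2 233.9] [0.4834 0.0801]
scene board 0.46 [365. 250.] [0.5717 0.1136]
scene clip_pin 0.72 [361.5 250.5] [0.5989 0.0957]
scene clip_stop 0.58 [360.7 251.5] [0.5904 0.0962]
scene thumb_lever 0.77 [369.  250.6] [0.6129 0.1117]
scene clip_jaw 0.55 [360.3 252. ] [0.5924 0.0946]
scene clip_jaw 0.22 [358.6 245.8] [0.5632 0.0977]
scene strip 0.89 [325.2 293.9] [ 0.7448 -0.0313]
scene strip 0.81 [383.7 283.5] [0.7331 0.1156]
scene strip 0.8 [274.9 274.8] [ 0.6481 -0.1387]
```

View pics/top0.png

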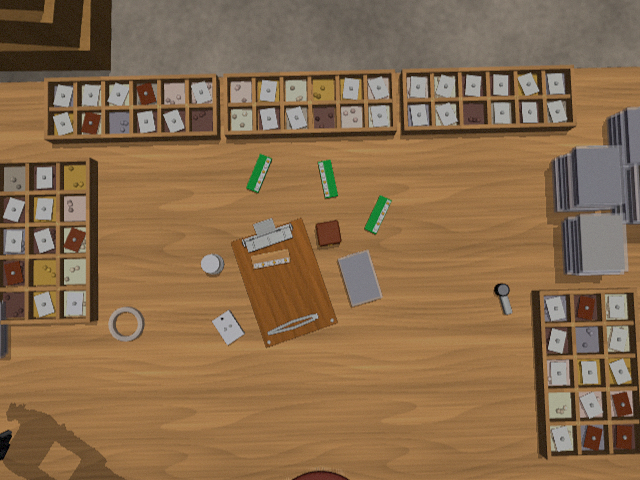

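View pics/scene0.png

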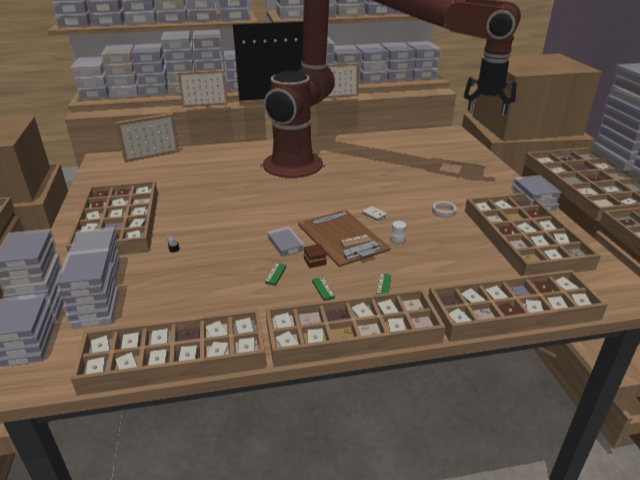

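The top picture shows the brown board centred near (284,283), with the clip at its upper end (268,236) and the lever at (264,226). Candidates for the strip are the wooden block with studs on the board at (271,260) and the green ones at (259,173), (328,179) and (378,215). Only the one on the board is wood and lies 12–65 mm short of the jaw, so I take that one and confirm it in a crop.

```bash
python3 - <<'E'
import cv2,numpy as np
from h import *
im=cv2.imread("pics/top0.png")
c=cv2.resize(im[210:285,220:320],None,fx=8,fy=8,interpolation=cv2.INTER_CUBIC)
cv2.imwrite("pics/crop0.png",c)
hsv=cv2.cvtColor(im,cv2.COLOR_BGR2HSV)
for p in [(300,270),(290,290),(271,266),(271,258),(260,300),(350,330)]: print(p,hsv[p[1],p[0]])
E
```

```text
(300, 270) [ 14 188 118]
(290, 290) [ 15 189 120]
(271, 266) [ 14 201 100]
(271, 258) [ 16 141 157]
(260, 300) [ 13 183 131]
(350, 330) [ 15 137 153]
```

View pics/crop0.png

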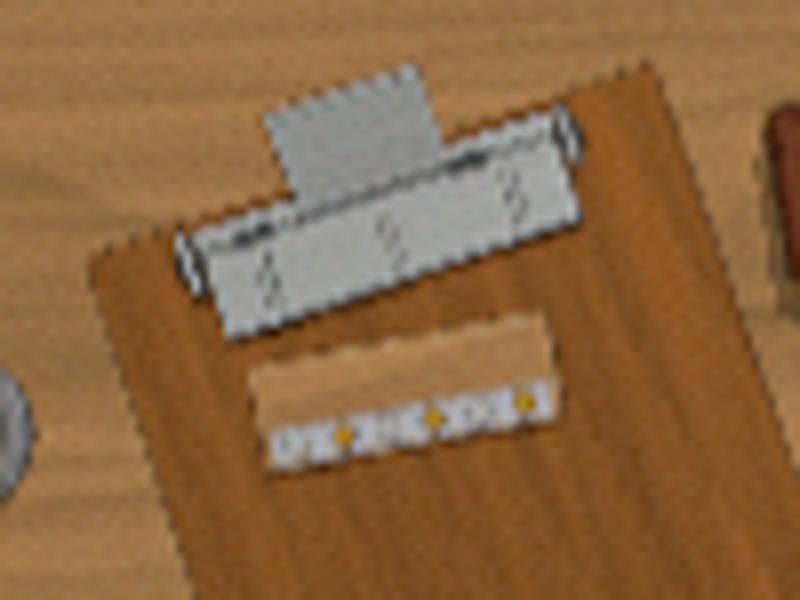

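The crop confirms it. The strip is natural wood with six studs on its robot-side edge, at crop (405,395), which is pixel (270.5,259). It is out of square to the jaw line, which runs from (230,340) to (580,220) in the crop.

```bash
cat >> h.py <<'E'
from scipy.optimize import least_squares
def W(b,p): # board-frame point -> world
    c,s=np.cos(b[2]),np.sin(b[2]); return np.array([b[0]+c*p[0]-s*p[1],b[1]+s*p[0]+c*p[1],p[2]])
def fit(cam,pts,px,x0):
    f=lambda b:np.ravel([proj(cam,W(b,p))-q for p,q in zip(pts,px)])
    r=least_squares(f,x0,loss="soft_l1"); return r.x,np.abs(r.fun).reshape(-1,2).round(1).tolist()
E
cat > m.py <<'E'
from h import *
cr=lambda x,y:[220+(x+.5)/8-.5,210+(y+.5)/8-.5]
hx,hy=.1175,.08
bp=[(hx,hy,.01),(hx,-hy,.01),(-hx,hy,.01),(-hx,-hy,.01)]
bq=[cr(93,255),cr(655,65),[268,347],[337,323]]
b,r=fit("top",bp,bq,[.5,.07,.35]);print("board",b.round(4),r)
sp=[(.014,.04,.02),(.014,-.04,.02),(-.014,.04,.02),(-.014,-.04,.02)]
sq=[cr(250,370),cr(545,315),cr(268,472),cr(560,420)]
s,r=fit("top",sp,sq,[.55,.09,.3]);print("strip",s.round(4),r)
c,sn=np.cos(b[2]),np.sin(b[2]);d=s[:2]-b[:2]
print("strip in board mm",1e3*c*d[0]+1e3*sn*d[1],-1e3*sn*d[0]+1e3*c*d[1],"yaw",s[2]-b[2])
for n,p in dict(pin=(.1055,0,.019),lever=(.123,0,.026),jaw=(.0835,0,.01),jl=(.0835,.049,.01),jr=(.0835,-.049,.01)).items():
    print(n,W(b,p).round(4),proj("top",W(b,p)).round(1),proj("scene",W(b,p)).round(1))
np.save("b.npy",b)
E
python3 m.py
```

```text
board [0.4982 0.0637 0.3042] [[0.6, 0.2], [0.7, 0.5], [1.9, 0.6], [1.3, 0.3]]
strip [0.5475 0.0911 0.1523] [[0.5, 0.2], [0.2, 0.1], [0.4, 0.3], [0.7, 0.0]]
strip in board mm 55.20333292666824 11.46784748983586 yaw -0.15181797080755818
pin [0.5989 0.0953 0.019 ] [267.9 234.4] [361.3 250.5]
lever [0.6156 0.1005 0.026 ] [264.9 226.3] [365.1 251.7]
jaw [0.5779 0.0887 0.01  ] [271.6 244.6] [356.7 249.2]
jl [0.5632 0.1354 0.01  ] [249.6 252.1] [372.2 244.3]
jr [0.5926 0.0419 0.01  ] [293.5 237.1] [340.9 254.2]
```

```bash
python3 - <<'E'
s=open('m.py').read()
s=s.replace("bp=[","bp=[(.0835,.049,.011),(.0835,-.049,.011),(.1345,.021,.030),(.1345,-.021,.030),").replace("bq=[","bq=[cr(228,340),cr(584,224),cr(263,112),cr(416,65),").replace("s,r=","np.save('b.npy',b);s,r=")
s+='''
for x,y in((0.0,s),):pass
o=ctrl.get_obs();M=Ro.from_rotvec(o["tool_rot"]).as_matrix();p=o["tool_pos"]
y=np.arctan2(M[1,1],M[0,1]);print("tool y angle",y,"board",b[2])
sb=[(c*d[0]+sn*d[1]),(-sn*d[0]+c*d[1])]
g=W(b,(sb[0]-.050,sb[1],.10));print("target",g, "tool shift cm",100*M.T@(g-p),"turn world z",b[2]+np.pi/2-y)
'''
open('m.py','w').write(s)
E
python3 m.py
```

```text
board [0.4983 0.0652 0.304 ] [[0.8, 0.0], [0.2, 0.5], [0.2, 0.6], [0.2, 0.0], [1.3, 0.2], [0.0, 0.5], [2.7, 0.6], [0.6, 0.3]]
strip [0.5475 0.0911 0.1523] [[0.5, 0.2], [0.2, 0.1], [0.4, 0.3], [0.7, 0.0]]
strip in board mm 54.6772386311411 10.018655288432992 yaw -0.15165114088566908
pin [0.599  0.0968 0.019 ] [267.1 234.4] [361.9 250.5]
lever [0.6157 0.102  0.026 ] [264.2 226.3] [365.7 251.6]
jaw [0.578  0.0902 0.01  ] [270.8 244.5] [357.3 249.2]
jl [0.5633 0.1369 0.01  ] [248.9 252. ] [372.7 244.3]
jr [0.5927 0.0434 0.01  ] [292.8 237. ] [341.4 254.2]
tool y angle 1.1090028956260864 board 0.30399671194849054
target [0.49977696 0.07616105 0.1       ] tool shift cm [-41.34950805 -33.41565509  13.1349441 ] turn world z 0.7657901431173006
```

```bash
cat >> h.py <<'E'
def go(P,yaw): # tool y axis at world angle yaw; prints shift cm, turn about tool z
    o=ctrl.get_obs();M=Ro.from_rotvec(o["tool_rot"]).as_matrix()
    y=np.arctan2(M[1,1],M[0,1]);d=(yaw-y+np.pi/2)%np.pi-np.pi/2
    T=np.column_stack([[np.sin(y+d),-np.cos(y+d),0],[np.cos(y+d),np.sin(y+d),0],[0,0,-1]])
    print("shift",(100*M.T@(np.array(P)-o["tool_pos"])).round(2),"turn",Ro.from_matrix(M.T@T).as_rotvec().round(3))
E
python3 - <<'E'
from h import *
s=[.5475,.0911,.1523]
P=W(s,(0,.068,.09));print(P);go(P,s[2]+np.pi/2)
E
```

```text
[0.53718359 0.15831288 0.09      ]Traceback (most recent call last):
  File "<stdin>", line 3, in <module>
  File "h.py", line 21, in go
    print("shift",(100*M.T@(np.array(P)-o["tool_pos"])).round(2),"turn",Ro.from_matrix(M.T@T).as_rotvec().round(3))
                                                                        ~~~~~~~~~~~~~~^^^^^^^
  File "scipy/spatial/transform/_rotation.pyx", line 1143, in scipy.spatial.transform._rotation.Rotation.from_matrix
ValueError: Non-positive determinant (left-handed or null coordinate frame) in rotation matrix 0: [[-8.17296163e-01  5.76217825e-01  9.26193385e-06]
 [ 5.76217821e-01  8.17296159e-01 -1.04880900e-04]
 [ 6.80039867e-05  8.03818654e-05  9.99999994e-01]].
```

```bash
sed -i 's/\[np.sin(y+d),-np.cos(y+d),0\]/[-np.sin(y+d),np.cos(y+d),0]/' h.py
python3 - <<'E'
from h import *
s=[.5475,.0911,.1523]
P=W(s,(0,.068,.09));go(P,s[2]+np.pi/2)
E
```

```text
shift [-41.04 -24.39  14.14] turn [ 0.     0.    -0.614]
```

```bash
python3 -m handwheel '[[[-41.0,-24.4,8],[0,0,-0.614]],[[-41.0,-24.4,8],[0,0,-0.614]],[[-41.0,-24.4,8],[0,0,-0.614]],[[-41.0,-24.4,8],[0,0,-0.614]],[[-41.0,-24.4,8],[0,0,-0.614]]]' 1 20; python3 - <<'E'
from h import *
s=[.5475,.0911,.1523]
P=W(s,(0,.068,.06));go(P,s[2]+np.pi/2)
E
```

```text
t: 1.32
tool_pos: [0.4415, 0.3066, 0.1812]
tool_rot: [-0.24, 3.131, 0.001]
contact_force: [0.4, 1.3, 0.4]
opening: 0.0
grip_force: 0.0
shift [ -7.18 -16.11  12.13] turn [0.    0.001 0.001]
```

```bash
python3 -m handwheel '[[[-7.2,-16.1,6],[0,0,0]],[[-7.2,-16.1,9],[0,0,0]],[[-7.2,-16.1,12.1],[0,0,0]],[[-7.2,-16.1,12.1],[0,0,0]],[[-7.2,-16.1,12.1],[0,0,0]]]'; python3 - <<'E'
from h import *
im=ctrl.get_image("top");cv2.imwrite("pics/t1.png",cv2.resize(im[205:305,200:333],None,fx=6,fy=6,interpolation=cv2.INTER_CUBIC))
s=[.5475,.0911,.1523]
o=ctrl.get_obs();print(o["tool_pos"],proj("top",o["tool_pos"]))
P=W(s,(0,.068,.014));go(P,s[2]+np.pi/2)
E
```

```text
t: 1.95
tool_pos: [0.535, 0.1584, 0.0578]
tool_rot: [0.234, -3.128, 0.001]
contact_force: [-0.1, 0.8, 0.0]
opening: 0.0005
grip_force: 0.0
[0.53583421 0.15953565 0.05954586] [234.96060441 264.94751826]
shift [-0.12 -0.14  4.55] turn [ 0.    -0.002 -0.001]
```

View pics/t1.png

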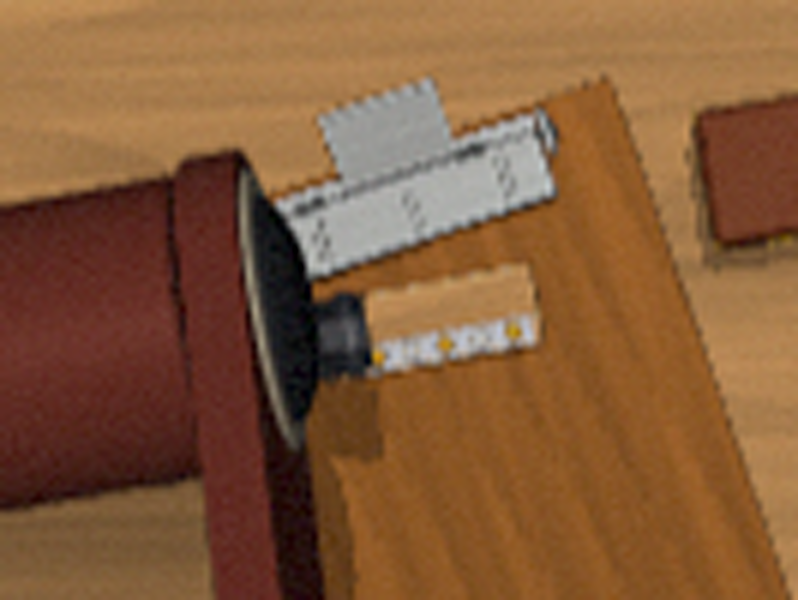

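The top view shows the shut gripper at about crop (340,335), just left of the strip, whose visible right end is at crop (535,300). The arm hides the rest, so I descend beside it and use the scene camera.

```bash
python3 -m handwheel '[[[-0.1,-0.1,2.5],[0,0,0]],[[-0.1,-0.1,4.5],[0,0,0]],[[-0.1,-0.1,4.5],[0,0,0]]]'; python3 - <<'E'
from h import *
im=ctrl.get_image("scene");cv2.imwrite("pics/s1.png",cv2.resize(im[195:275,290:396],None,fx=7,fy=7,interpolation=cv2.INTER_CUBIC))
o=ctrl.get_obs();print(o["tool_pos"],proj("scene",o["tool_pos"]))
E
```

```text
t: 2.38
tool_pos: [0.5358, 0.1596, 0.0139]
tool_rot: [0.24, -3.129, 0.0]
contact_force: [0.4, -0.1, -0.5]
opening: -0.0002
grip_force: 0.0
[0.53680741 0.15966832 0.01503344] [378.14687509 236.5835045 ]
```

View pics/s1.png

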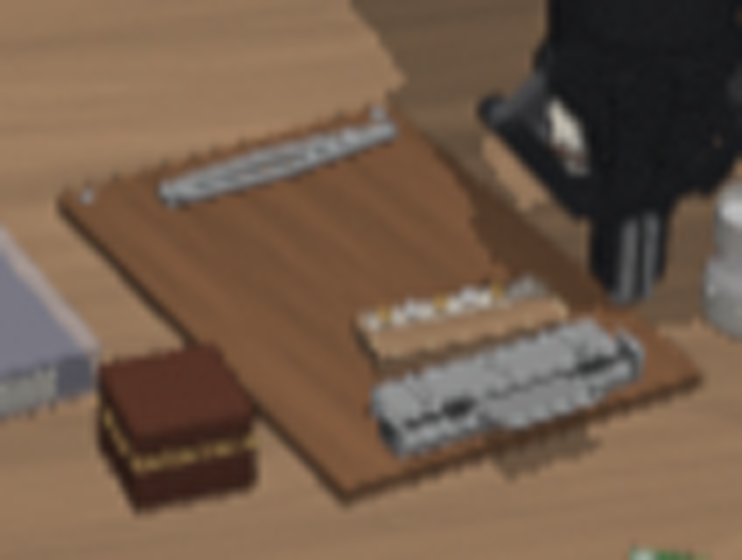

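The shut fingertips stand at scene crop (625,270), clear of the strip's left end at (568,305). The clip, lever and ring box are all undisturbed. Now a small sideways nudge toward the middle line.

```bash
cat >> h.py <<'E'
def track(ref,new,x0,x1,y0,y1,m=10):
    u=8;T=cv2.resize(ref[y0:y1,x0:x1],None,fx=u,fy=u,interpolation=cv2.INTER_CUBIC)
    S=cv2.resize(new[y0-m:y1+m,x0-m:x1+m],None,fx=u,fy=u,interpolation=cv2.INTER_CUBIC)
    _,v,_,l=cv2.minMaxLoc(cv2.matchTemplate(S,T,cv2.TM_CCOEFF_NORMED));return l[0]/u-m,l[1]/u-m,v
E
python3 -m handwheel '[[[0,-0.6,0],[0,0,0]],[[0,-1.2,0],[0,0,0]],[[0,-1.8,0],[0,0,0]],[[0,-2.2,0],[0,0,0]],[[0,-2.2,0],[0,0,0]]]'; python3 - <<'E'
from h import *
im=ctrl.get_image("top");ref=cv2.imread("pics/top0.png")
print(track(ref,im,277,293,246,268))
cv2.imwrite("pics/top1.png",im)
E
```

```text
t: 3.05
tool_pos: [0.5408, 0.1369, 0.0152]
tool_rot: [-0.238, 3.133, 0.0]
contact_force: [-0.3, 0.6, 0.3]
opening: 0.0002
grip_force: 0.0
(0.0, 0.0, 0.9959957599639893)
```

```bash
python3 -m handwheel '[[[0,-0.25,0],[0,0,0]],[[0,-0.5,0],[0,0,0]],[[0,-0.5,0],[0,0,0]]]'; python3 - <<'E'
from h import *
im=ctrl.get_image("top");ref=cv2.imread("pics/top0.png")
print(track(ref,im,277,293,246,268))
cv2.imwrite("pics/top1.png",im)
im=ctrl.get_image("scene");cv2.imwrite("pics/s2.png",cv2.resize(im[215:265,320:386],None,fx=10,fy=10,interpolation=cv2.INTER_CUBIC))
E
```

```text
t: 3.48
tool_pos: [0.5414, 0.1323, 0.0151]
tool_rot: [0.239, -3.132, 0.0]
contact_force: [0.3, -0.2, 0.7]
opening: 0.0001
grip_force: 0.0
(2.0, -0.125, 0.9813527464866638)
```

View pics/s2.png

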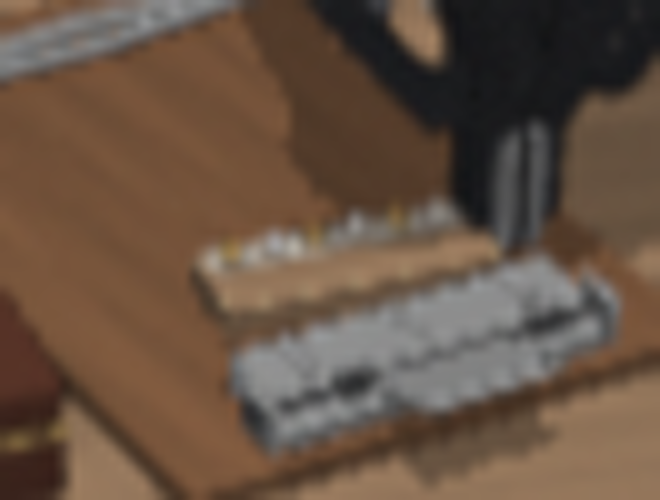

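The finger touches the strip's left end at crop (490,235) and has moved it by about 4 mm, still flat and short of the clip. A further 4 mm, then back off, rise and turn square to the board.

```bash
python3 -m handwheel '[[[0,-0.2,0],[0,0,0]],[[0,-0.4,0],[0,0,0]],[[0,-0.4,0],[0,0,0]],[[0,0.5,0],[0,0,0]],[[0,0.6,-2],[0,0,0]]]'; python3 - <<'E'
from h import *
im=ctrl.get_image("top");ref=cv2.imread("pics/top0.png")
dx,dy,v=track(ref,im,277,293,246,268);print(dx,dy,v)
b=np.load("b.npy")
s0=np.array([.5475,.0911]);p=proj("top",np.r_[s0,.02])+[dx,dy];s=ray("top",p,.02)[:2]
c,sn=np.cos(b[2]),np.sin(b[2]);d=s-b[:2];sb=[c*d[0]+sn*d[1],-sn*d[0]+c*d[1]];print("strip board",sb)
go(W(b,(sb[0]-.045,sb[1],.06)),b[2]+np.pi/2)
E
```

```text
t: 4.2
tool_pos: [0.5387, 0.1388, 0.034]
tool_rot: [0.24, -3.128, 0.0]
contact_force: [-0.6, 0.3, -0.1]
opening: -0.0
grip_force: 0.0
3.875 -0.375 0.9580183029174805
strip board [np.float64(0.052795588105942474), np.float64(0.002056638003492454)]
shift [ 4.69 -6.32 -2.16] turn [-0.     0.003 -0.151]
```

```bash
python3 -m handwheel '[[[0.5,0,-3],[0,0,0]],[[4.7,-6.3,-3],[0,0,-0.151]],[[4.7,-6.3,-2.2],[0,0,-0.151]],[[4.7,-6.3,-2.2],[0,0,-0.151]],[[4.7,-6.3,-2.2],[0,0,-0.151]]]' 0 20; python3 - <<'E'
from h import *
b=np.load("b.npy")
go(W(b,(.0528-.045,.002,.013)),b[2]+np.pi/2)
E
```

```text
t: 4.88
tool_pos: [0.5043, 0.0696, 0.0576]
tool_rot: [-0.474, 3.105, 0.0]
contact_force: [-0.2, -0.7, -1.0]
opening: 0.0424
grip_force: 0.0
shift [-0.08 -0.04  4.46] turn [ 0.     0.001 -0.001]
```

```bash
python3 -m handwheel '[[[-0.1,0,2.3],[0,0,0]],[[-0.1,0,4.5],[0,0,0]],[[-0.1,0,4.5],[0,0,0]],[[-0.7,0,4.5],[0,0,0]],[[-1.3,0,4.5],[0,0,0]]]';python3 -m handwheel '[[[-0.5,0,0],[0,0,0]],[[-1.0,0,0],[0,0,0]],[[-1.4,0,0],[0,0,0]],[[-1.5,0,0],[0,0,0]],[[-1.5,0,0],[0,0,0]]]'; python3 - <<'E'
from h import *
im=ctrl.get_image("top");cv2.imwrite("pics/t2.png",cv2.resize(im[210:285,220:320],None,fx=8,fy=8,interpolation=cv2.INTER_CUBIC))
b=np.load("b.npy");o=ctrl.get_obs();d=o["tool_pos"][:2]-b[:2];c,s=np.cos(b[2]),np.sin(b[2]);print(c*d[0]+s*d[1],-s*d[0]+c*d[1])
E
```

```text
t: 5.5
tool_pos: [0.5177, 0.0732, 0.0136]
tool_rot: [-0.475, 3.103, -0.001]
contact_force: [-0.2, 0.4, -0.3]
opening: 0.0427
grip_force: 0.0
t: 6.12
tool_pos: [0.5303, 0.0773, 0.0121]
tool_rot: [0.474, -3.105, -0.0]
contact_force: [-0.4, 0.6, -0.4]
opening: 0.0426
grip_force: 0.0
0.03408897048804589 0.0020057464753034607
```

View pics/t2.png

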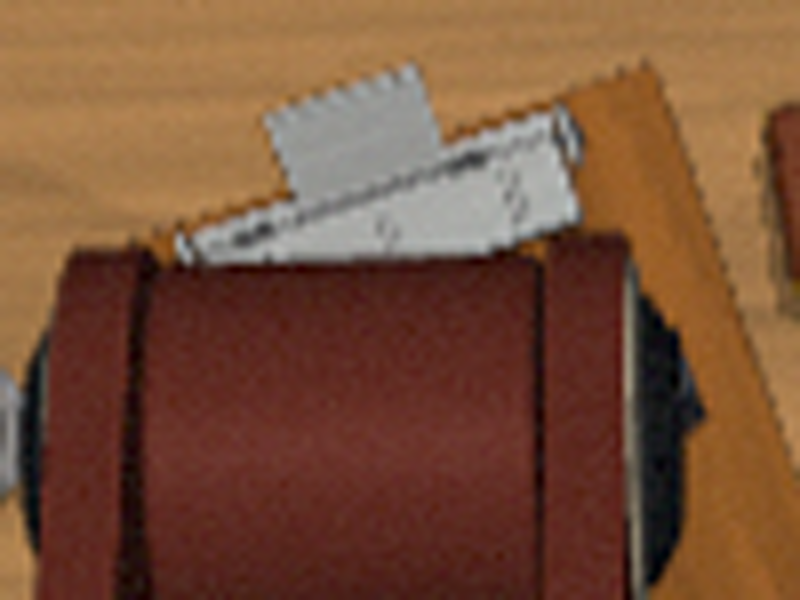

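The arm hides the strip at this point and the clip is untouched. I push 4 mm more, then back off, rise and turn so that tool y lies along the board.

```bash
python3 -m handwheel '[[[-0.2,0,0],[0,0,0]],[[-0.4,0,0],[0,0,0]],[[-0.4,0,0],[0,0,0]],[[1.5,0,0],[0,0,0]],[[3,0,-5],[0,0,0]]]'
python3 -m handwheel '[[[10,0,-6],[0,0,0]],[[10,0,-6],[0,0,0]],[[10,0,-6],[0,0,0]]]' -0.4; python3 - <<'E'
from h import *
im=ctrl.get_image("top");cv2.imwrite("pics/top2.png",im);cv2.imwrite("pics/t3.png",cv2.resize(im[210:285,220:320],None,fx=8,fy=8,interpolation=cv2.INTER_CUBIC))
print(ctrl.get_obs()["q"],ctrl.get_obs()["tool_pos"])
E
```

```text
t: 6.8
tool_pos: [0.4974, 0.0683, 0.0584]
tool_rot: [0.473, -3.096, -0.003]
contact_force: [0.0, -0.1, 1.6]
opening: 0.0424
grip_force: 0.0
t: 7.18
tool_pos: [0.4067, 0.038, 0.1255]
tool_rot: [-0.472, 3.098, -0.003]
contact_force: [0.2, 0.9, 0.6]
opening: 0.0596
grip_force: 0.0
[-8.89005807e-02 -4.23469279e-01  2.20872495e+00  1.51620087e-04
  1.35083311e+00 -1.96210411e+00] [0.40688531 0.03826777 0.12393373]
```

View pics/t3.png

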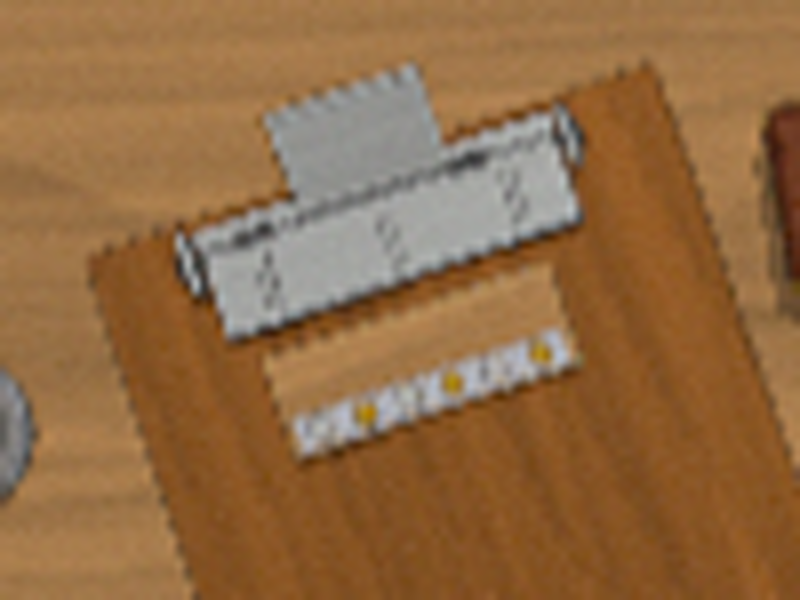

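The strip is now square to the jaw and central, about 7 mm short of it. Its front edge runs from crop (268,355) to (548,263) and the jaw from (230,338) to (580,222). Now I fit it and work out the turned pose over the lever.

```bash
python3 - <<'E'
from h import *
cr=lambda x,y:[220+(x+.5)/8-.5,210+(y+.5)/8-.5]
b=np.load("b.npy")
s,r=fit("top",[(.014,.04,.02),(.014,-.04,.02),(-.014,.04,.02),(-.014,-.04,.02)],[cr(266,356),cr(550,263),cr(302,462),cr(580,362)],[.55,.09,.3])
c,sn=np.cos(b[2]),np.sin(b[2]);d=s[:2]-b[:2];print(c*d[0]+sn*d[1],-sn*d[0]+c*d[1],s[2]-b[2],r)
go(W(b,(.0815,.001,.09)),b[2]-1e-6)
o=ctrl.get_obs();print(Ro.from_rotvec(o["tool_rot"]).as_matrix().round(2).tolist())
E
python3 -m handwheel '[[[0,0,-1],[0,0,0.18]],[[0,0,-2],[0,0,0.36]],[[0,0,-2],[0,0,0.54]],[[0,0,-2],[0,0,0.72]],[[0,0,-2],[0,0,0.9]]]' -0.86
python3 -m handwheel '[[[0,0,0],[0,0,0.17]],[[0,0,0],[0,0,0.34]],[[0,0,0],[0,0,0.51]],[[0,0,0],[0,0,0.671]],[[0,0,0],[0,0,0.671]]]'
python3 - <<'E'
from h import *
b=np.load("b.npy");go(W(b,(.0815,.001,.08)),b[2]);print(ctrl.get_obs()["q"])
E
```

```text
0.06139044888559977 0.0025599545846890018 -0.0009889501395056177 [[0.4, 0.4], [0.3, 0.3], [0.6, 0.2], [0.8, 0.0]]
shift [-17.66  -0.03   3.48] turn [0.002 0.006 1.569]
[[-0.95, -0.3, 0.01], [-0.3, 0.95, -0.0], [-0.01, -0.0, -1.0]]
t: 7.85
tool_pos: [0.4065, 0.0388, 0.1406]
tool_rot: [-0.931, -2.997, 0.001]
contact_force: [-0.4, -0.8, -0.1]
opening: 0.0791
grip_force: 0.0
t: 8.48
tool_pos: [0.4064, 0.0387, 0.1407]
tool_rot: [-1.856, -2.531, 0.002]
contact_force: [0.8, -0.4, 0.1]
opening: 0.0793
grip_force: 0.0
shift [-0.16 17.73  6.02] turn [-0.003 -0.001  0.001]
[-8.77859591e-02 -4.36599758e-01  2.18883961e+00  9.80044865e-05
  1.39257307e+00 -3.93077116e-01]
```

```bash
python3 -m handwheel '[[[-0.1,6,2],[0,0,0]],[[-0.2,12,4],[0,0,0]],[[-0.2,17.7,6],[0,0,0]],[[-0.2,17.7,8.5],[0,0,0]],[[-0.2,17.7,9.5],[0,0,0]]]'
python3 -m handwheel '[[[0,0,0],[0,0,0]],[[0,0,0],[0,0,0]]]'
python3 - <<'E'
from h import *
b=np.load("b.npy")
im=ctrl.get_image("scene");cv2.imwrite("pics/s3.png",cv2.resize(im[200:270,310:403],None,fx=8,fy=8,interpolation=cv2.INTER_CUBIC))
P=[];
for i in range(4):
    o=ctrl.get_obs();P.append(o["tool_pos"]);ctrl.look_for("scene","strip")
p=np.mean(P,0);d=p[:2]-b[:2];c,s=np.cos(b[2]),np.sin(b[2]);print(p,c*d[0]+s*d[1],-s*d[0]+c*d[1])
go(W(b,(.0815,.001,.03)),b[2])
E
```

```text
t: 9.1
tool_pos: [0.5745, 0.0897, 0.0434]
tool_rot: [-1.855, -2.53, 0.006]
contact_force: [-0.0, 0.4, -0.5]
opening: 0.0792
grip_force: 0.0
t: 9.35
tool_pos: [0.5763, 0.0893, 0.0485]
tool_rot: [1.859, 2.53, 0.002]
contact_force: [0.6, -0.6, 0.1]
opening: 0.0797
grip_force: 0.0
[0.57652559 0.08931308 0.04878259] 0.08184365072084608 -0.0004059986881100597
shift [ 0.13 -0.02  1.83] turn [ 0.002  0.001 -0.001]
```

View pics/s3.png

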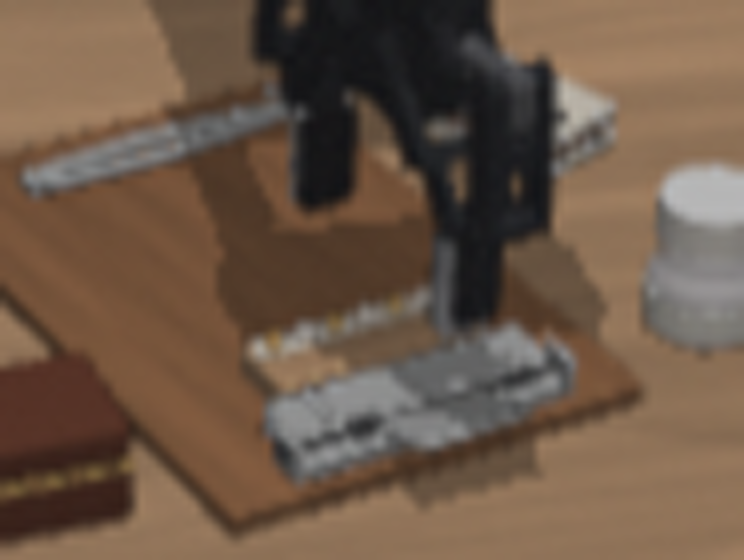

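The far fingertip's lower end is at crop (468,328), pixel (368.5,241), above the lever. The near finger is at (325,205), behind the strip. I check these against the projection, which also gives the tip height at this opening.

```bash
python3 - <<'E'
from h import *
b=np.load("b.npy")
for z in(.049,.055,.06,.065):
  for x in(.0818+.0398,.0818+.0398+.0055,.0818-.0398,.0818-.0453):
    print(z,round(x,4),[((proj("scene",W(b,(x,y,z)))-[310,200])*8).round().tolist() for y in(-.0114,.0106)])
E
```

```text
0.049 0.1216 [[416.0, 361.0], [474.0, 343.0]]
0.049 0.1271 [[426.0, 369.0], [484.0, 351.0]]
0.049 0.042 [[288.0, 244.0], [344.0, 228.0]]
0.049 0.0365 [[279.0, 237.0], [335.0, 220.0]]
0.055 0.1216 [[417.0, 345.0], [475.0, 327.0]]
0.055 0.1271 [[426.0, 354.0], [485.0, 336.0]]
0.055 0.042 [[288.0, 229.0], [345.0, 212.0]]
0.055 0.0365 [[280.0, 221.0], [336.0, 205.0]]
0.06 0.1216 [[418.0, 332.0], [476.0, 314.0]]
0.06 0.1271 [[427.0, 341.0], [485.0, 323.0]]
0.06 0.042 [[289.0, 216.0], [345.0, 200.0]]
0.06 0.0365 [[280.0, 209.0], [337.0, 192.0]]
0.065 0.1216 [[418.0, 319.0], [477.0, 301.0]]
0.065 0.1271 [[428.0, 328.0], [486.0, 309.0]]
0.065 0.042 [[289.0, 203.0], [346.0, 187.0]]
0.065 0.0365 [[281.0, 196.0], [337.0, 179.0]]
```

```bash
python3 - <<'E'
from h import *
b=np.load("b.npy")
for p in[(.1175,-.08,.01),(.1175,.08,.01),(.1175,-.08,0),(.1355,-.021,.03),(.1355,.021,.03),(.1355,-.021,.0)]:
    print(p,((proj("scene",W(b,p))-[310,200])*8).round())
E
```

```text
(0.1175, -0.08, 0.01) [222. 514.]
(0.1175, 0.08, 0.01) [636. 379.]
(0.1175, -0.08, 0) [221. 539.]
(0.1355, -0.021, 0.03) [412. 440.]
(0.1355, 0.021, 0.03) [522. 404.]
(0.1355, -0.021, 0.0) [408. 516.]
```

The board shows the same few-pixel offset in this camera as the fingers, so the alignment is good to about 2 mm. Now I descend onto the lever, watching the force.

```bash
python3 -m handwheel '[[[0.1,0,1.5],[0,0,0]],[[0.1,0,3.0],[0,0,0]],[[0.1,0,3.3],[0,0,0]],[[0.1,0,3.5],[0,0,0]],[[0.1,0,3.5],[0,0,0]]]'
python3 -m handwheel '[[[0,0,0.15],[0,0,0]],[[0,0,0.3],[0,0,0]],[[0,0,0.3],[0,0,0]]]'
```

```text
t: 10.22
tool_pos: [0.5754, 0.0905, 0.0123]
tool_rot: [-1.86, -2.531, 0.001]
contact_force: [-3.3, -0.3, 6.3]
opening: 0.0793
grip_force: 3.2
t: 10.6
tool_pos: [0.5757, 0.0906, 0.01]
tool_rot: [-1.86, -2.531, 0.0]
contact_force: [-4.2, 1.0, 9.4]
opening: 0.0796
grip_force: 4.4
```

```bash
python3 -m handwheel '[[[0,0,0.15],[0,0,0]],[[0,0,0.3],[0,0,0]],[[0,0,0.3],[0,0,0]]]'
python3 -m handwheel '[[[0,0,0.1],[0,0,0]],[[0,0,0.2],[0,0,0]],[[0,0,0.2],[0,0,0]]]'
python3 -m handwheel '[[[0,0,0.1],[0,0,0]],[[0,0,0.1],[0,0,0]]]'
python3 - <<'E'
from h import *
im=ctrl.get_image("scene");cv2.imwrite("pics/s4.png",cv2.resize(im[200:270,310:403],None,fx=8,fy=8,interpolation=cv2.INTER_CUBIC))
print(ctrl.get_obs()["tool_pos"],ctrl.get_obs()["contact_force"])
E
```

```text
t: 10.98
tool_pos: [0.576, 0.0907, 0.0077]
tool_rot: [-1.86, -2.531, -0.0]
contact_force: [-5.5, -0.1, 12.0]
opening: 0.0794
grip_force: 5.7
t: 11.35
tool_pos: [0.576, 0.0906, 0.006]
tool_rot: [-1.86, -2.531, -0.0]
contact_force: [-6.9, 0.7, 15.5]
opening: 0.0794
grip_force: 6.2
t: 11.6
tool_pos: [0.5765, 0.0907, 0.0053]
tool_rot: [1.86, 2.531, 0.001]
contact_force: [-5.8, 0.9, 14.5]
opening: 0.0795
grip_force: 6.2
[0.57652129 0.09066933 0.00538027] [-6.78854502 -0.02681028 14.12484732]
```

```bash
python3 -m handwheel '[[[0,0,0.1],[0,0,0]],[[0,0,0.1],[0,0,0]]]'
python3 -m handwheel '[[[0,0,0.1],[0,0,0]],[[0,0,0.1],[0,0,0]]]'
```

```text
t: 11.9
tool_pos: [0.5768, 0.0907, 0.0046]
tool_rot: [1.86, 2.531, 0.002]
contact_force: [-6.8, -0.3, 16.2]
opening: 0.0795
grip_force: 6.3
t: 12.15
tool_pos: [0.5772, 0.0907, 0.0038]
tool_rot: [1.859, 2.53, 0.003]
contact_force: [-5.1, 0.5, 15.2]
opening: 0.0796
grip_force: 6.3
```

```bash
python3 - <<'E'
from h import *
a=cv2.imread("pics/s3.png")
im=ctrl.get_image("scene");cv2.imwrite("pics/s4.png",cv2.resize(im[200:270,310:403],None,fx=8,fy=8,interpolation=cv2.INTER_CUBIC))
for q in("clip_jaw","thumb_lever"):
  print(q,[(np.round(d["position"],1).tolist(),round(d["score"],2)) for d in ctrl.landmark_of("scene",q)[:2]])
# model pixels for the jaw edge/lever at angles
b=np.load("b.npy")
for f in(0,.5,.6,.7):
  c,s=np.cos(f),np.sin(f);R=lambda x,z:(.1055+c*x+s*z,0,.019-s*x+c*z)
  print(f,R(-.022,-.009),proj("scene",W(b,R(-.022,-.009))).round(1),proj("scene",W(b,R(.018,.007))).round(1))
E
```

```text
clip_jaw [([372.6, 215.3], 0.54), ([359.1, 247.5], 0.53)]
thumb_lever [([368.3, 257.5], 0.71)]
0 (np.float64(0.08349999999999999), 0, np.float64(0.01)) [357.3 249.2] [365.8 251.7]
0.5 (np.float64(0.08187835379097398), 0, np.float64(0.02164911879227911)) [357.1 245.2] [365.8 254.9]
0.6 (np.float64(0.08226083421143175), 0, np.float64(0.023994113880503674)) [357.3 244.6] [365.7 255.5]
0.7 (np.float64(0.08287551269460204), 0, np.float64(0.02628920943366881)) [357.4 243.9] [365.6 256. ]
```

```bash
python3 -m handwheel '[[[0,0,0.08],[0,0,0]],[[0,0,0.08],[0,0,0]]]'
python3 -m handwheel '[[[0,0.2,-0.14],[0,0,0]],[[0,0.2,-0.14],[0,0,0]]]' -0.766 20
python3 -m handwheel '[[[0,0.2,-0.13],[0,0,0]],[[0,0.2,-0.13],[0,0,0]]]' -0.672
```

```text
t: 12.55
tool_pos: [0.5777, 0.0907, 0.0033]
tool_rot: [1.859, 2.529, 0.004]
contact_force: [-4.5, 0.5, 15.1]
opening: 0.0794
grip_force: 6.3
t: 12.8
tool_pos: [0.5802, 0.0914, 0.0049]
tool_rot: [1.858, 2.529, 0.005]
contact_force: [-2.3, 1.0, 14.1]
opening: 0.0755
grip_force: 6.1
t: 13.05
tool_pos: [0.5821, 0.092, 0.0062]
tool_rot: [1.858, 2.529, 0.005]
contact_force: [-3.3, 2.0, 13.4]
opening: 0.0719
grip_force: 6.1
```

```bash
python3 -m handwheel '[[[0,-0.1,0.1],[0,0,0]],[[0,-0.1,0.1],[0,0,0]]]'
python3 -m handwheel '[[[0,0,0.1],[0,0,0]],[[0,0,0.1],[0,0,0]]]'
```

```text
t: 13.3
tool_pos: [0.5819, 0.0919, 0.0056]
tool_rot: [1.858, 2.527, 0.008]
contact_force: [-1.1, 1.5, 12.7]
opening: 0.0714
grip_force: 6.3
t: 13.55
tool_pos: [0.5817, 0.0918, 0.0047]
tool_rot: [1.858, 2.528, 0.007]
contact_force: [-3.3, 1.1, 14.8]
opening: 0.0713
grip_force: 6.5
```

```bash
python3 -m handwheel '[[[0,0.2,-0.1],[0,0,0]],[[0,0.2,-0.1],[0,0,0]]]' -0.578
python3 -m handwheel '[[[0,0.2,-0.1],[0,0,0]],[[0,0.2,-0.1],[0,0,0]]]' -0.484
python3 -m handwheel '[[[0,0.2,-0.09],[0,0,0]],[[0,0.2,-0.09],[0,0,0]]]' -0.39
```

```text
t: 13.8
tool_pos: [0.5836, 0.0924, 0.0058]
tool_rot: [1.858, 2.528, 0.007]
contact_force: [-2.9, 0.9, 15.8]
opening: 0.0671
grip_force: 6.5
t: 14.05
tool_pos: [0.5855, 0.093, 0.0068]
tool_rot: [1.858, 2.528, 0.007]
contact_force: [-3.6, 0.8, 16.3]
opening: 0.0637
grip_force: 6.6
t: 14.3
tool_pos: [0.5877, 0.0937, 0.0078]
tool_rot: [1.858, 2.528, 0.008]
contact_force: [-2.1, 0.7, 16.1]
opening: 0.0596
grip_force: 6.5
```

```bash
python3 -m handwheel '[[[0,0.15,-0.07],[0,0,0]],[[0,0.15,-0.07],[0,0,0]]]' -0.32
python3 -m handwheel '[[[0,0.15,-0.06],[0,0,0]],[[0,0.15,-0.06],[0,0,0]]]' -0.25
python3 -m handwheel '[[[0,0.1,-0.04],[0,0,0]],[[0,0.1,-0.04],[0,0,0]]]' -0.2
```

```text
t: 14.55
tool_pos: [0.5892, 0.0941, 0.0085]
tool_rot: [1.858, 2.527, 0.008]
contact_force: [-2.1, 1.0, 14.1]
opening: 0.0566
grip_force: 6.5
t: 14.8
tool_pos: [0.5905, 0.0946, 0.0091]
tool_rot: [1.858, 2.527, 0.008]
contact_force: [-0.6, 1.2, 15.5]
opening: 0.0534
grip_force: 6.5
t: 15.05
tool_pos: [0.5915, 0.0949, 0.0095]
tool_rot: [1.858, 2.527, 0.008]
contact_force: [-1.7, 0.8, 14.7]
opening: 0.0508
grip_force: 6.5
```

```bash
python3 -m handwheel '[[[0,0.05,-0.02],[0,0,0]],[[0,0.05,-0.02],[0,0,0]]]' -0.17
python3 -m handwheel '[[[0,0.05,-0.02],[0,0,0]],[[0,0.05,-0.02],[0,0,0]]]' -0.14
python3 -m handwheel '[[[0,0.05,-0.02],[0,0,0]],[[0,0.05,-0.02],[0,0,0]]]' -0.11
```

```text
t: 15.3
tool_pos: [0.5919, 0.095, 0.0096]
tool_rot: [1.858, 2.528, 0.008]
contact_force: [-0.8, 0.5, 13.6]
opening: 0.0503
grip_force: 9.0
t: 15.55
tool_pos: [0.5917, 0.095, 0.0098]
tool_rot: [1.858, 2.529, 0.005]
contact_force: [-4.6, 0.8, 17.9]
opening: 0.0493
grip_force: 20.5
t: 15.8
tool_pos: [0.5918, 0.095, 0.0099]
tool_rot: [1.858, 2.529, 0.004]
contact_force: [-5.4, -0.8, 16.5]
opening: 0.0493
grip_force: 21.1
```

The grip force rose to 20 N and the opening stalled at 49 mm, so the strip is home against the stop with the flap still open. Now I ease the pushing finger off and let the lever up.

```bash
python3 -m handwheel '[[[0,0,0],[0,0,0]],[[0,0,0.05],[0,0,0]],[[0,0,0.05],[0,0,0]]]' -0.22
python3 -m handwheel '[[[0,0,-0.5],[0,0,0]],[[0,0,-1.2],[0,0,0]],[[0,0,-2.5],[0,0,0]],[[0,0,-6],[0,0,0]],[[0,0,-12],[0,0,0]]]'
python3 -m handwheel '[[[0,-6,-2],[0,0,0]],[[0,-12,-3],[0,0,0]],[[0,-18,-4],[0,0,0]],[[0,-18,-4],[0,0,0]],[[0,-18,-4],[0,0,0]]]'
python3 - <<'E'
from h import *
im=ctrl.get_image("top")[210:275,225:310];s=ctrl.get_image("scene")[215:270,320:391]
cv2.imwrite("pics/f.png",np.hstack([cv2.resize(im,(400,306),interpolation=cv2.INTER_CUBIC),cv2.resize(s,(395,306),interpolation=cv2.INTER_CUBIC)]))
E
```

```text
t: 16.18
tool_pos: [0.5917, 0.0949, 0.009]
tool_rot: [1.859, 2.529, 0.004]
contact_force: [-3.6, 0.5, 15.1]
opening: 0.052
grip_force: 6.2
t: 16.8
tool_pos: [0.5866, 0.0945, 0.1236]
tool_rot: [-1.857, -2.526, 0.008]
contact_force: [1.7, 0.5, 1.3]
opening: 0.052
grip_force: 0.0
t: 17.42
tool_pos: [0.4177, 0.041, 0.1661]
tool_rot: [1.861, 2.53, 0.001]
contact_force: [0.1, -1.0, 0.2]
opening: 0.0521
grip_force: 0.0
```

View pics/f.png

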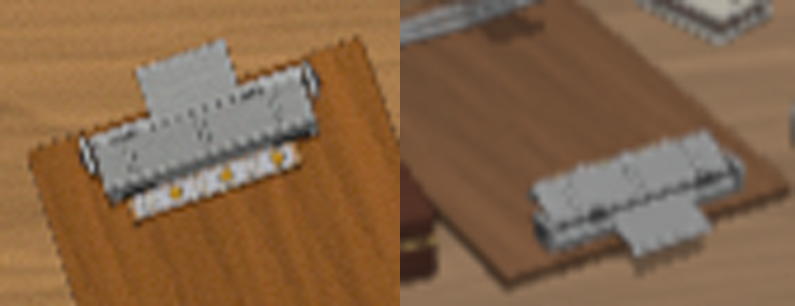

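The strip's stud row, from (137,205) to (298,155) in the left half, stands out parallel to the flap, and the flap is raised and closed on the strip. I check depth and squareness from the back corners at (137,218) and (299,165).

```bash
python3 - <<'E'
from h import *
b=np.load("b.npy");c,s=np.cos(b[2]),np.sin(b[2])
for x,y in((137,219),(300,166)):
    w=ray("top",[225+(x+.5)/4.706-.5,210+(y+.5)/4.708-.5],.02);d=w[:2]-b[:2];print(c*d[0]+s*d[1],-s*d[0]+c*d[1])
E
```

```text
0.07133946384525171 0.04107628617184848
0.07017368667062351 -0.03517280682526802
```

```bash
python3 -c "
from station import ctrl
print(ctrl.finish_job())"
```

```text
the job is handed in; nothing more can be done
None
```

The strip is clipped to the board: pushed up to the stop, square to about 1 mm across its width by camera, with the flap closed on it; I handed the job in at about 17.5 s of the 48 s (no verdict was returned).

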